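# Blow off a meter housing on its slide, then send it to the end stop

### The job

At the meter assembly station, slide the carriage along its bed until the middle of the meter's open window stands directly beneath the nozzle of the air canister, and let it stand there while you press the canister's cap right down for a moment and let it spring back up. Never press the cap while the window is elsewhere. Then slide the carriage on, the same way, fully home against the stop at the far end of the bed, let go, and leave the other things on the table where they are.

Things in the scene. Friction and masses are not known exactly. Their poses are not given: they have to be found in the camera images.
- bed: Low fixed aluminium slide bed with two steel rails, 420 mm long (its y axis), 80 mm wide, 32 mm high, a dark 46 mm high stop block with a rubber bumper at each end. Origin: centre of its underside, on the table. Its y axis is the sliding direction, its x axis points away from the robot's side to the canister's side.
- carriage (a joint): Slide of the carriage along the bed's +y: 0 m = at the bed's -y stop (it starts near that end, the robot's right), 0.26 m = against the +y stop (the goal's far end). It stays where left; moving it takes 3 to 5 N. It is an aluminium plate, 120 mm along y, 90 mm across, with a grey meter housing (80 mm along x, 94 mm along y, top 88 mm above the table) clamped on it.
- window (a point): Centre of the meter housing's square open window (44 x 44 mm, a brass disc inside) at the height of the housing's top, 88 mm above the table; it lies over the bed's centre line and moves with the carriage. Axes as the bed's.
- grip_top (a point): Centre of the top of the carriage's upright black paddle grip, on an outrigger 100 mm from the bed's centre line on the robot's side, level with the window along y. The paddle is 22 mm thick along the bed's y, 36 mm along its x, and stands from 42 to 112 mm above the table. Axes as the bed's.
- canister: Fixed aluminium air canister, 54 mm in diameter, clamped upright on a dark foot plate (60 x 90 mm) beside the bed, 75 mm from the bed's centre line on the side away from the robot; the only canister with a spout. Origin: on its axis, on the table. Where it stands along the bed varies.
- cap (a joint): How far the canister's sprung cap is pressed down: 0 m = up, 0.010 m = fully down (about 7 N).
- cap_top (a point): Centre of the top of the round white cap (42 mm in diameter) on the canister's axis, 196 mm above the table when up. Press here straight down.
- nozzle (a point): Outlet of the cap's steel spout (8 mm thick tube that runs 75 mm from the cap towards the robot at 180 mm height, then down) over the bed's centre line, 104 mm above the table when the cap is up. It goes down 10 mm with the cap. Axes as the bed's.
- meter_a: Bystander: loose grey meter, 80 x 100 x 42 mm, behind the bed. Origin: centre of its underside.
- meter_b: Bystander: another such loose grey meter, beyond the bed's -y end. Origin: centre of its underside.
- spare_can: Bystander: loose spare canister without a spout, 54 mm in diameter, 170 mm high, behind the bed. Origin: centre of its underside.
- driver: Bystander: loose grey power screwdriver, about 185 mm long, 36 mm high, lying on the robot's side of the bed. Origin: under its middle.
- tape: Bystander: loose roll core, 90 mm in diameter, 24 mm high, beyond the bed's -y end. Origin: centre of its underside.
- cup: Bystander: loose black cup, 72 mm in diameter, 85 mm high, beyond the bed's +y end. Origin: centre of its underside.
- wrench: Bystander: loose steel wrench, 160 mm long, lying behind the canister. Origin: under its middle.

How it is judged:
By the outcome, as a careful person would: the job done as asked, in the order asked, and still so for the second after the job is handed in, with the robot touching nothing.
It also fails if it takes over 64 s, if anything falls off the work surface, if the arm or the gripper's body presses on something with over 40 N, if the wrist force passes 120 N, or if a joint passes its speed limit or range.

### The arm

A 7-joint arm with a two-finger parallel gripper is mounted at the origin on the work surface. World frame = base frame: x ahead of the robot, y to its left, z up, the work surface at z = 0. Lengths are in mm, angles in rad, forces in N, time in s.
With the tool pointing down it reaches from about 400 to 925 mm from the base axis. Payload 4.1 kg.
Tool frame: the origin (TCP) lies midway between the tips of the shut fingers; the grasp point (between the pads) lies 19 mm behind it (env.grip_depth is the distance from the TCP to the grasp point, in mm); z points along the fingers, y is the line along which they close (so a half turn about z gives the same grasp; the last joint's range is limited). The gripper opens to 85 mm and grips with 20 to 120 N. Pads are 22 mm wide; open, the fingers measure 114 mm over their backs; the gripper's body (76 mm by 85 mm) begins 54 mm behind the grasp point. The pads swing forward as they close: fully open they stand 13 mm farther back than shut.
Start: joints at [-0.099, 0.398, 0.045, 1.537, -0.019, 1.207, -0.051], TCP at [650.034, 0.031, 231.347] pointing down, gripper open.
Joint ranges: [-2.82, 2.82], [-0.49, 2.23], [-1.37, 1.46], [0, 2.46], [-1.36, 4.5], [0.23, 2], [-2.94, 2.94]. Speed limits (rad/s): [2.57, 2.57, 3.14, 3.14, 3.14, 3.14, 3.14].

### API

Orientations are given as a rotation vector (axis times angle).
In Python, from bench import env gives the robot as it stands. The module is installed in compiled form; this text tells all that it offers.
- The arm moves only by the tool drive_tool, never from a script. Its argument "motion" is a list of rows, each a list of 7 numbers: the turn, a rotation vector about the tool's x, y, z in units of 5 degrees (1.0 is 5 degrees), then the shift along the tool's x, y, z in m, then the opening, from -1 (shut) to 1 (fully open). A call has 1 to 12 rows; each row shifts and turns the commanded pose from where the row before left it, along the tool's axes as they then stand; what a row does not reach is not made up. A row lasts 1/10 s, in which the tool goes at most 50 mm and 8.59 degrees, less where a joint would pass 70% of its speed; a pose out of reach is approached as far as the arm can. A call is refused whole if a number of a shift passes 0.05 or a number of a turn 1, either way. A call with a gripper value outside its range is refused whole. The fingers move at their own pace and stop on an object; "newtons" is the grip in N (left out, the last holds). Time passes only in rows, so rows that do not move let the fingers close. It gives the time, the measured TCP pose, the force, the opening and the grip force at its end, in the units of the state.
- env.read_state(): the state, without advancing time (a new reading comes with each control period).
- env.snapshot(name): name is "scene" or "side" or "wrist"; returns a dict with "image" (480x640x3 uint8, red, green, blue), "K" (3x3 intrinsics, pixels), "pose" (4x4, takes a point from camera to world coordinates). Camera axes: x right, y down, z forward; pixel columns grow to the right and rows downward; lengths in mm; the calibration is good to about 2 mm. A picture is of the moment at which its call begins. There is no depth.
- env.close_job(): hands the job in; it is judged then, once.
Trained networks look in the newest picture that a camera, given by its name, has taken for a name from the list of things; names that differ only in an ending like _2 or _b are one class to them, and where a whole thing is asked for, a point or a joint stands for the part that bears it (a point fixed in the world has none). Each returns a list of dicts, best first, with "conf" (0 to 1); they miss things now and then, are a little off and sometimes report something else, mostly with a low value. They report only what shows in the picture. A call takes as long as a camera call.
- env.trace(name, camera): "region" (480x640 bool, what is visible of it).
- env.landmark_of(name, camera): "at" ([x, y, z] in mm, in world coordinates, good to about 4 mm: a listed point, or the origin of a listed thing).
The state is a dict: "time": time; "joint_pos": joint angles; "dq": joint speeds; "joint_torque": joint torques, N m; "position": TCP position; "ee_rot": TCP orientation; "force": force on the tool from outside, world axes, zero at the start; "moment": the same for the moment, N m; "width": finger opening in mm; "gripper_force": force on a finger pad.
Only numpy, scipy, OpenCV 4.12 (cv2) and the standard library are available. Lean on these libraries where they do the work, as an engineer would, in place of code of your own. Each camera call takes 0.05 s, during which the arm holds its last target. There are 200 camera calls.

## Working session

There is one attempt and no reset: what is moved stays moved. The work goes in short steps, Python scripts to look and compute and a tool call to move; the robot and the scene stay as the last step left them, time stands still between calls to the robot, and variables do not carry over. Pictures are saved under pics/ and viewed, at most 10 in all, crops included, and the job is handed in when it is done.

Besides the shell and the picture viewer there is one more tool, called after "Call:" as a command line: name --pt "numbers of a row" for each row, then --argument value for the rest. drive_tool: Moves the arm, as the interface text tells. Its arguments: {"type":"object","properties":{"motion":{"type":"array","items":{"type":"array","items":{"type":"number"}}},"newtons":{"type":"number"}},"required":["motion"]}

```bash
mkdir -p pics; cat > h.py <<'E'
from bench import env
import numpy as np, cv2
from scipy.spatial.transform import Rotation as R
def snap(c,fn=None):
    s=env.snapshot(c)
    if fn: cv2.imwrite('pics/'+fn,cv2.cvtColor(s['image'],cv2.COLOR_RGB2BGR))
    return s
def lm(n,c):
    r=env.landmark_of(n,c)
    return [(round(d['conf'],2),np.round(d['at'],1).tolist()) for d in r[:2]]
def proj(s,p):
    T=np.linalg.inv(s['pose']); q=T[:3,:3]@np.array(p)+T[:3,3]; u=s['K']@q; return u[:2]/u[2]
def ray(s,uv):
    d=s['pose'][:3,:3]@np.linalg.solve(s['K'],[uv[0],uv[1],1.]); return s['pose'][:3,3],d/np.linalg.norm(d)
def tri(rs):
    A=0;b=0
    for o,d in rs:
        P=np.eye(3)-np.outer(d,d);A=A+P;b=b+P@o
    return np.linalg.solve(A,b)
E
python3 - <<'E'
from h import *
for c in ['scene','side','wrist']:
    s=snap(c,c+'0.png'); print(c,s['pose'][:3,3].round())
    for n in ['bed','window','grip_top','canister','cap_top','nozzle','driver','cup','spare_can']: print(n,lm(n,c))
st=env.read_state();print({k:np.round(v,3).tolist() for k,v in st.items()})
print(R.from_rotvec(st['ee_rot']).as_matrix().round(3))
E
```

```text
scene [1126. -159.  906.]
bed [(0.73, [604.8, -35.9, 1.2])]
window [(0.94, [619.3, -137.6, 86.0])]
grip_top [(0.65, [522.0, -150.2, 112.3])]
canister [(0.63, [671.2, 13.6, -0.4]), (0.29, [593.3, 272.3, 0.7])]
cap_top [(0.87, [675.2, 16.1, 196.9]), (0.69, [752.4, -176.4, -3.5])]
nozzle [(0.79, [601.6, 0.4, 103.4])]
driver [(0.73, [426.3, -11.7, 0.7]), (0.72, [524.3, -152.5, 115.0])]
cup [(0.72, [594.5, 271.9, 0.5]), (0.53, [616.5, -140.5, 88.5])]
spare_can [(0.62, [753.3, -174.9, -3.6])]
side [437. 734. 782.]
bed [(0.78, [605.1, -41.1, 1.1])]
window [(0.59, [620.2, -134.8, 87.7])]
grip_top [(0.7, [525.2, -151.4, 112.6])]
canister [(0.71, [675.0, 12.9, -2.5]), (0.65, [593.3, 273.8, -1.7])]
cap_top [(0.68, [670.0, 12.0, 193.8])]
nozzle [(0.89, [599.9, -0.2, 105.5])]
driver [(0.73, [706.0, 152.6, 0.6]), (0.6, [430.0, -16.8, -2.1])]
cup [(0.98, [595.2, 271.7, 1.3])]
spare_can [(0.76, [750.4, -180.3, -2.3])]
wrist [650.  68. 374.]
bed [(0.86, [602.7, -35.2, 1.4]), (0.53, [627.5, -137.3, 88.2])]
window [(0.94, [625.9, -135.9, 86.6])]
grip_top [(0.54, [697.7, 147.2, -0.0]), (0.19, [602.6, 1.7, 104.4])]
canister [(0.67, [677.4, 15.2, 1.3]), (0.45, [624.9, -138.9, 86.3])]
cap_top [(0.63, [673.4, 12.8, 194.9])]
nozzle [(0.79, [603.3, 2.3, 104.1])]
driver [(0.96, [433.5, -16.1, -1.8])]
cup []
spare_can [(0.55, [751.1, -176.1, 3.1])]
{'time': 1.5, 'joint_pos': [-0.099, 0.398, 0.045, 1.537, -0.019, 1.207, -0.051], 'dq': [-0.0, 0.0, -0.002, -0.0, 0.001, -0.001, 0.0], 'joint_torque': [0.001, -47.501, 1.363, -25.452, 0.011, 0.001, -0.0], 'position': [650.032, 0.011, 231.35], 'ee_rot': [2.221, 2.221, 0.0], 'force': [-0.407, 0.001, 0.204], 'moment': [-0.025, 0.052, 0.005], 'gripper_force': 0.0, 'width': 85.397}
[[-0.  1.  0.]
 [ 1.  0. -0.]
 [-0.  0. -1.]]
```

View pics/scene0.png

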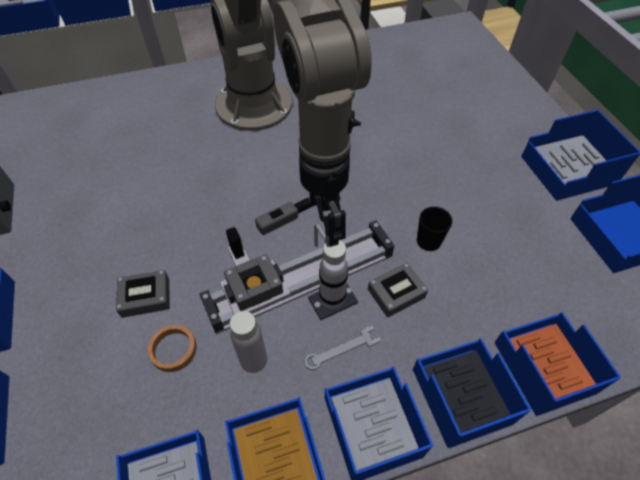

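View pics/side0.png

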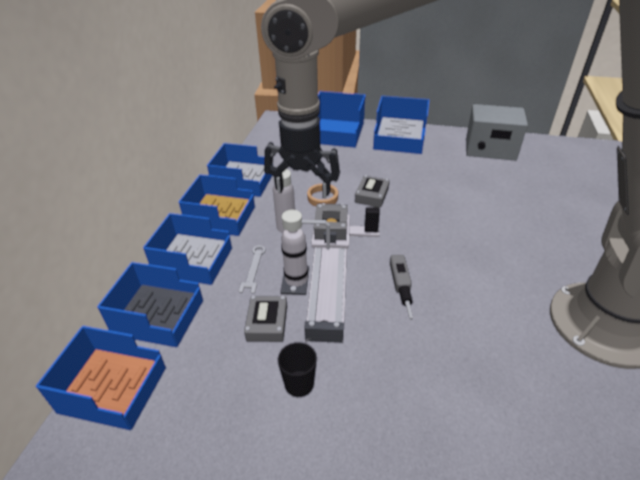

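The scene picture shows the bed running from about (215,310) to (385,240). The carriage and paddle are near the robot's right end, with the paddle at (235,240), and the canister cap is at (335,248). In the side view the paddle is at (372,218), the driver lies clear of it, and the nozzle is over the bed. I'll go above the paddle and turn the fingers to close along the bed.

Call:
drive_tool --pt "0 0 0 -0.038 -0.032 0 1" --pt "0 0 0 -0.038 -0.032 0 1" --pt "0 0 0 -0.038 -0.032 0 1" --pt "0 0 0 -0.038 -0.032 0 1" --pt "0 0 -1 0 0 0 1" --pt "0 0 -1 0 0 0 1" --pt "0 0 -1 0 0 0 1" --pt "0 0 -1 0 0 0 1" --pt "0 0 -1 0 0 0 1" --pt "0 0 -1 0 0 0 1" --pt "0 0 -1 0 0 0 1" --pt "0 0 -1 0 0 0 1"

```text
time: 2.7
position: [522.0, -152.0, 231.4]
ee_rot: [1.322, 2.849, 0.0]
force: [0.5, -0.1, -0.6]
width: 85.5
gripper_force: 0.0
```

Call:
drive_tool --pt "0 0 -1 0 0 0 1" --pt "0 0 -1 0 0 0 1" --pt "0 0 -1 0 0 0 1" --pt "0 0 -1 0 0 0 1" --pt "0 0 -1 0 0 0 1" --pt "0 0 -1 0 0 0 1" --pt "0 0 -1 0 0 0 1" --pt "0 0 -1 0 0 0 1" --pt "0 0 -1 0 0 0 1" --pt "0 0 -1 0 0 0 1" --pt "0 0 -1 0 0 0 1" --pt "0 0 -0.8 0 0 0 1"

```text
time: 3.9
position: [522.1, -152.0, 231.5]
ee_rot: [-0.251, 3.131, -0.0]
force: [1.2, 0.3, -0.3]
width: 85.4
gripper_force: 0.0
```

```bash
cat > fit.py <<'E'
from h import *
from scipy.optimize import least_squares
# bed-frame model: params bx,by,yaw,s(window y),c(canister y)
def model(p):
    bx,by,a,s,c=p; X=np.array([np.cos(a),np.sin(a)]);Y=np.array([-X[1],X[0]]);o=np.array([bx,by])
    return {'bed':[*o,0],'window':[*(o+s*Y),88],'grip_top':[*(o+s*Y-100*X),112],'canister':[*(o+75*X+c*Y),0],'cap_top':[*(o+75*X+c*Y),196],'nozzle':[*(o+c*Y),104]}
def fit(p0=(604,-37,.16,-100,38),cams=('scene','side','wrist'),n=2,verbose=True):
    obs=[];
    for c in cams:
        for _ in range(n):
            snap(c)
            for k,m in model(p0).items():
                for d in env.landmark_of(k,c):
                    if np.linalg.norm(np.array(d['at'])-m)<25: obs.append((k,c,np.array(d['at'])));break
    f=lambda p:np.concatenate([(model(p)[k]-a)[:2] for k,c,a in obs])
    r=least_squares(f,p0,loss='soft_l1',f_scale=4)
    if verbose:
        for k,c,a in obs: print(k,c,a.round(1),(a-model(r.x)[k]).round(1))
    print('fit',r.x.round(4),{k:np.round(v,1).tolist() for k,v in model(r.x).items()})
    return r.x
E
python3 - <<'E'
from fit import *
snap('wrist','w1.png')
fit()
st=env.read_state();print(st['time'],st['position'],R.from_rotvec(st['ee_rot']).as_matrix().round(3),st['joint_pos'])
# own triangulation of dark paddle-top: use trace centroids
for n in ['grip_top','window']:
  for c in ['scene','side']:
    s=snap(c); t=env.trace(n,c)
    if t:
        ys,xs=np.where(t[0]['region']); print(n,c,round(t[0]['conf'],2),xs.min(),xs.max(),ys.min(),ys.max(),xs.mean().round(1),ys.mean().round(1))
E
```

```text
bed scene [607.5 -33.2   1.1] [1.8 2.7 1.1]
window scene [ 621.5 -140.    86.6] [-0.2 -3.2 -1.4]
grip_top scene [ 524.8 -150.5  116.1] [1.9 2.  4.1]
canister scene [675.2  13.9  -0.8] [ 1.4  0.5 -0.8]
cap_top scene [675.4  14.6 195.5] [ 1.6  1.2 -0.5]
nozzle scene [598.2   1.2 100.3] [-1.5 -0.4 -3.7]
bed scene [ 6.058e+02 -3.310e+01  1.000e-01] [0.1 2.8 0.1]
window scene [ 618.7 -139.9   87.2] [-3.  -3.1 -0.8]
grip_top scene [ 523.2 -151.5  112.5] [0.3 1.  0.5]
canister scene [671.4  14.4  -1.2] [-2.4  1.  -1.2]
cap_top scene [675.7  17.8 198.4] [1.9 4.4 2.4]
nozzle scene [602.2   1.3 101. ] [ 2.5 -0.3 -3. ]
bed side [604.7 -39.2   3.2] [-1.  -3.3  3.2]
window side [ 622.3 -139.4   87.2] [ 0.6 -2.6 -0.8]
grip_top side [ 523.8 -153.4  112.1] [ 0.9 -0.9  0.1]
canister side [ 6.745e+02  1.110e+01 -6.000e-01] [ 0.7 -2.3 -0.6]
cap_top side [672.9  12.6 195.3] [-0.9 -0.8 -0.7]
nozzle side [598.8   1.3 108.8] [-0.9 -0.3  4.8]
bed side [604.6 -38.4   0.9] [-1.1 -2.5  0.9]
window side [ 621.  -137.1   87. ] [-0.7 -0.3 -1. ]
grip_top side [ 524.9 -151.   107.1] [ 2.   1.5 -4.9]
canister side [
[... 470 characters left out ...]
672.8  14.4   2.2] [-1.   1.   2.2]
fit [ 6.056745e+02 -3.585780e+01  1.575000e-01 -1.022044e+02  3.794100e+01] {'bed': [605.7, -35.9, 0.0], 'window': [621.7, -136.8, 88.0], 'grip_top': [522.9, -152.5, 112.0], 'canister': [673.8, 13.4, 0.0], 'cap_top': [673.8, 13.4, 196.0], 'nozzle': [599.7, 1.6, 104.0]}
6.05 [ 522.06503492 -151.95515479  231.34072461] [[-0.988 -0.157  0.   ]
 [-0.157  0.988  0.   ]
 [-0.    -0.    -1.   ]] [ 0.27819165  0.21007773 -0.08575759  1.78983738  0.01960635  1.14236883
  1.91416786]
grip_top scene 0.57 222 289 227 312 251.3 278.8
grip_top side 0.78 312 379 205 248 342.5 225.9
window scene 0.93 222 290 227 312 251.5 278.6
window side 0.68 312 380 205 249 342.8 226.2
```

View pics/w1.png

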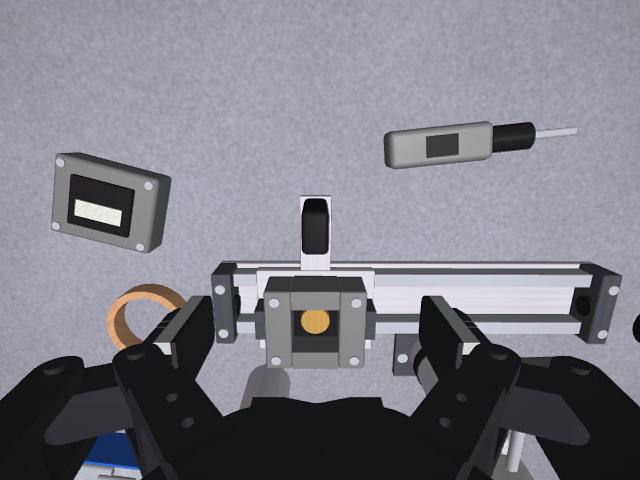

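The wrist view shows the paddle's top at about (315,230), centred between the open fingers. The bed is level in the image, so the tool is aligned with it. I'll go down and grip.

Call:
drive_tool --pt "0 0 0 0 0 0.039 1" --pt "0 0 0 0 0 0.039 1" --pt "0 0 0 0 0 0.039 1" --pt "0 0 0 0 0 0.037 1" --pt "0 0 0 0 0 0 1" --pt "0 0 0 0 0 0 -1" --pt "0 0 0 0 0 0 -1" --pt "0 0 0 0 0 0 -1" --pt "0 0 0 0 0 0 -1" --pt "0 0 0 0 0 0 -1" --pt "0 0 0 0 0 0 -1" --pt "0 0 0 0 0 0 -1" --newtons 30

```text
time: 7.65
position: [523.1, -152.5, 78.9]
ee_rot: [-0.246, 3.129, -0.002]
force: [-1.4, -0.3, 7.2]
width: 21.7
gripper_force: 32.5
```

```bash
python3 - <<'E'
from fit import *
st=env.read_state();print(st['time'],st['position'],st['width'],st['force'])
s=snap('wrist','w2.png')
fit(cams=('scene','side'),n=3,verbose=False)
E
```

```text
7.65 [ 523.09985103 -152.45280617   78.89166109] 21.718903465402022 [-1.36241869 -0.30291754  7.19667464]
fit [ 6.053806e+02 -3.697360e+01  1.607000e-01 -1.008853e+02  3.864480e+01] {'bed': [605.4, -37.0, 0.0], 'window': [621.5, -136.6, 88.0], 'grip_top': [522.8, -152.6, 112.0], 'canister': [673.2, 13.2, 0.0], 'cap_top': [673.2, 13.2, 196.0], 'nozzle': [599.2, 1.2, 104.0]}
```

View pics/w2.png

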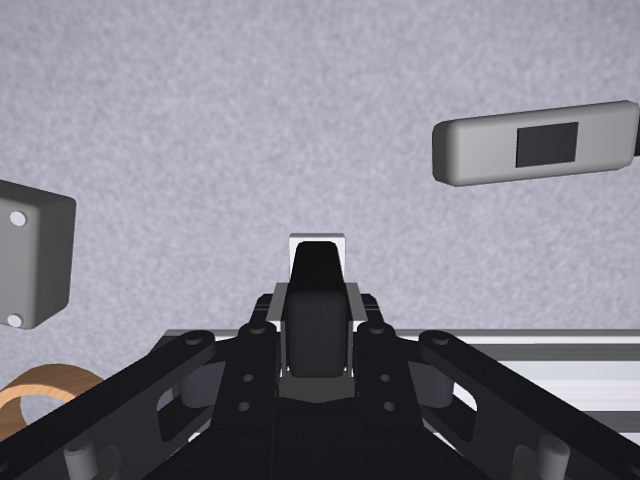

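The wrist view shows the paddle held between both pads at about (318,330), with a width of 21.7 mm. I'll slide most of the way to the nozzle.

Call:
drive_tool --pt "0 0 0 0 0.01 0 -1" --pt "0 0 0 0 0.018 0 -1" --pt "0 0 0 0 0.018 0 -1" --pt "0 0 0 0 0.018 0 -1" --pt "0 0 0 0 0.018 0 -1" --pt "0 0 0 0 0.018 0 -1" --pt "0 0 0 0 0.018 0 -1" --pt "0 0 0 0 0.012 0 -1" --pt "0 0 0 0 0.007 0 -1" --pt "0 0 0 0 0 0 -1" --pt "0 0 0 0 0 0 -1"

```text
time: 10.9
position: [501.2, -14.8, 78.9]
ee_rot: [-0.248, 3.13, 0.002]
force: [-2.9, 2.8, 10.4]
width: 21.4
gripper_force: 32.9
```

```bash
python3 - <<'E'
from fit import *
st=env.read_state();print(st['time'],st['position'],st['width'],st['force'],R.from_rotvec(st['ee_rot']).as_matrix().round(3)[:2,:2])
p=fit(p0=(605.5,-36.5,.159,36,38.3),cams=('scene','side'),n=4,verbose=True)
ims=[]
for c in ['scene','side']:
    s=snap(c); u=proj(s,model(p)['nozzle']).round().astype(int); print(c,u)
    im=cv2.cvtColor(s['image'],cv2.COLOR_RGB2BGR)
    x0,y0=u[0]-40,u[1]-45; print('crop',x0,y0)
    ims.append(cv2.resize(im[y0:y0+90,x0:x0+80],None,fx=5,fy=5,interpolation=cv2.INTER_CUBIC))
cv2.imwrite('pics/n1.png',np.hstack(ims))
E
```

```text
10.9 [501.16421617 -14.83865513  78.88204673] 21.380222620066053 [-2.85639364  2.80931191 10.35803915] [[-0.988 -0.158]
 [-0.158  0.988]]
bed scene [605.6 -36.3   4.2] [-0.1  1.3  4.2]
window scene [597.4  -1.7  87.5] [-1.9 -3.2 -0.5]
grip_top scene [501.2 -12.7 113.3] [0.6 1.9 1.3]
canister scene [675.8  15.8  -3.9] [ 2.6  1.7 -3.9]
cap_top scene [672.4  15.9 197.7] [-0.8  1.8  1.7]
nozzle scene [598.7  -1.3 100.6] [-0.5 -3.3 -3.4]
bed scene [608.  -34.9   2.7] [2.3 2.7 2.7]
window scene [597.   -1.1  84. ] [-2.3 -2.6 -4. ]
grip_top scene [502.4 -13.1 113.7] [1.8 1.5 1.7]
canister scene [674.5  16.9   1.2] [1.3 2.8 1.2]
cap_top scene [674.6  16.3 197.5] [1.4 2.2 1.5]
nozzle scene [600.    2.5  98.1] [ 0.8  0.5 -5.9]
bed scene [603.4 -34.6   4.9] [-2.3  3.   4.9]
window scene [595.1  -2.1  83.7] [-4.2 -3.6 -4.3]
grip_top scene [501.8 -14.9 116. ] [ 1.2 -0.3  4. ]
canister scene [6.715e+02 1.370e+01 6.000e-01] [-1.7 -0.4  0.6]
cap_top scene [674.1  16.5 194.8] [ 0.9  2.4 -1.2]
nozzle scene [596.7   2.8  98. ] [-2.5  0.8 -6. ]
bed scene [605.5 -37.8   3.3] [-0.2 -0.2  3.3]
window scene
[... 1076 characters left out ...]
.6] [-5.1  0.4 -1.4]
nozzle side [6.014e+02 2.000e-01 1.069e+02] [ 2.2 -1.8  2.9]
bed side [607.7 -39.    5. ] [ 2.  -1.4  5. ]
window side [597.7   3.5  86.9] [-1.6  2.  -1.1]
grip_top side [503.9 -15.7 110.1] [ 3.3 -1.1 -1.9]
canister side [670.8  14.4  -2.4] [-2.4  0.3 -2.4]
cap_top side [670.8  11.4 195.4] [-2.4 -2.7 -0.6]
nozzle side [603.    1.1 106.6] [ 3.8 -0.9  2.6]
fit [ 6.057029e+02 -3.758880e+01  1.624000e-01  3.966040e+01  4.009100e+01] {'bed': [605.7, -37.6, 0.0], 'window': [599.3, 1.5, 88.0], 'grip_top': [500.6, -14.6, 112.0], 'canister': [673.2, 14.1, 0.0], 'cap_top': [673.2, 14.1, 196.0], 'nozzle': [599.2, 2.0, 104.0]}
scene [316 246]
crop 276 201
side [327 249]
crop 287 204
```

View pics/n1.png

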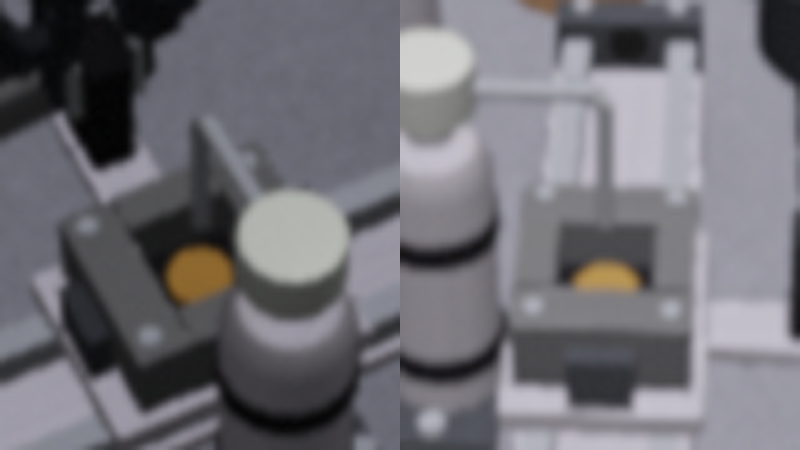

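The scene and side crops both show the spout's tip over the window (about (203,228) and (607,225) in the crop), and the fit puts it within 1 mm. I'll release, rise and check from the wrist camera.

Call:
drive_tool --pt "0 0 0 0 0 0 1" --pt "0 0 0 0 0 0 1" --pt "0 0 0 0 0 0 1" --pt "0 0 0 0 0 0 1" --pt "0 0 0 0 0 0 1" --pt "0 0 0 0 0 0 1" --pt "0 0 0 0 0 -0.03 1" --pt "0 0 0 0 0 -0.04 1" --pt "0 0 0 0 0 -0.04 1" --pt "0 0 0 0 0 -0.042 1" --pt "0 0 0 0 0 0 1"

```text
time: 14.9
position: [504.7, -16.5, 235.5]
ee_rot: [-0.245, 3.119, -0.001]
force: [1.3, -0.0, -0.1]
width: 85.5
gripper_force: 0.0
```

```bash
python3 - <<'E'
from fit import *
st=env.read_state();print(st['time'],st['position'],st['width'])
p=np.array([605.6,-37.2,.160,39.2,39.2])
s=snap('wrist'); im=cv2.cvtColor(s['image'],cv2.COLOR_RGB2BGR)
m=model(p); 
for k in ['window','nozzle','grip_top','cap_top']: print(k,proj(s,m[k]).round(1))
u=proj(s,m['window']).astype(int); x0,y0=max(0,u[0]-66),u[1]-50;print(x0,y0)
cv2.imwrite('pics/w3.png',cv2.resize(im[y0:y0+100,x0:x0+133],None,fx=6,fy=6,interpolation=cv2.INTER_CUBIC))
ss=snap('side')
o=lambda uv,z:(lambda c,d:(c+d*(z-c[2])/d[2]))(*ray(ss,uv))
print('side nozzle tip',o((328.4,249),104),'win corners',[o(q,88).round(1).tolist() for q in [(319,249),(338,249),(317.6,262),(339,263.6)]])
for c in ('scene','side'):
  snap(c); print(c,lm('window',c),lm('nozzle',c))
E
```

```text
14.9 [504.67911558 -16.50364394 235.50048915] 85.45460770374434
window [320.2 323.6]
nozzle [320.4 332.8]
grip_top [320.4 226.7]
cap_top [321.9 497.9]
254 273
side nozzle tip [5.96258416e+02 4.57241073e-01 1.04000000e+02] win corners [[620.7, -12.6, 88.0], [578.9, -21.2, 88.0], [614.3, 29.3, 88.0], [567.7, 24.7, 88.0]]
scene [(0.97, [594.3, 0.0, 85.6])] [(0.57, [599.2, -1.6, 99.5])]
side [(0.85, [599.6, 1.4, 89.2])] [(0.97, [597.4, 1.0, 104.2])]
```

View pics/w3.png

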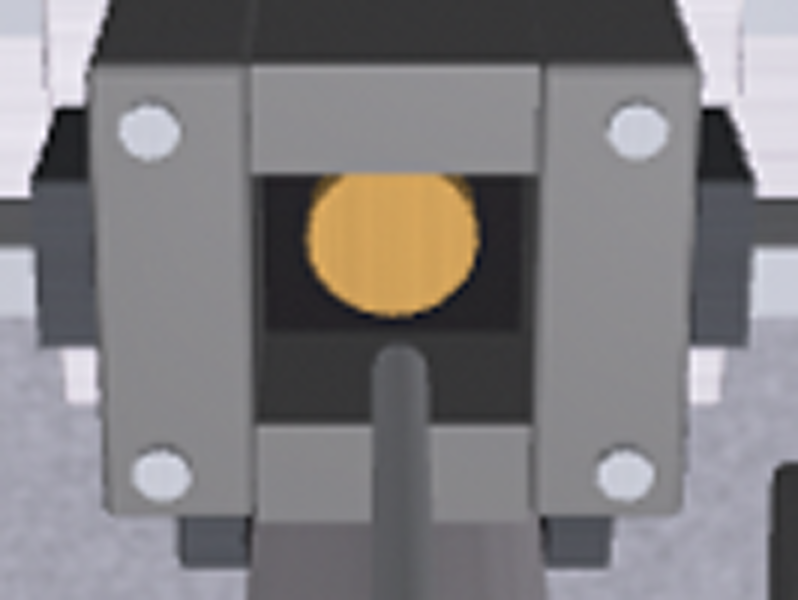

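The wrist crop shows the window spanning columns 255 to 537, centre about 396, with the spout at about 401. That is under 1 mm off along the bed, so it's aligned. Next I'll shut the fingers and go above the cap.

Call:
drive_tool --pt "0 0 0 -0.02 0.001 0 -1" --pt "0 0 0 -0.04 0.001 0 -1" --pt "0 0 0 -0.045 0.001 0 -1" --pt "0 0 0 -0.045 0 0 -1" --pt "0 0 0 -0.022 0 0 -1" --pt "0 0 0 0 0 0 -1" --pt "0 0 0 0 0 0 -1" --pt "0 0 0 0 0 0 -1"

```text
time: 16.1
position: [668.9, 12.8, 228.9]
ee_rot: [0.246, -3.13, 0.0]
force: [-0.3, 0.3, -0.2]
width: -0.5
gripper_force: 0.0
```

```bash
python3 - <<'E'
from fit import *
st=env.read_state();print(st['time'],st['position'],st['width'],st['force'],st['ee_rot'])
s=snap('side'); print(lm('cap_top','side'),lm('nozzle','side'))
s1=snap('wrist'); print(lm('cap_top','wrist'),lm('nozzle','wrist'))
im=cv2.cvtColor(s['image'],cv2.COLOR_RGB2BGR)
cv2.imwrite('pics/c1.png',np.hstack([cv2.resize(im[130:280,240:360],(400,500)),cv2.resize(cv2.cvtColor(s1['image'],cv2.COLOR_RGB2BGR)[100:],(400,500))]))
E
```

```text
16.1 [668.85892444  12.81481693 228.88470495] -0.5361638515494259 [-0.33263808  0.25754416 -0.19106612] [ 2.46017514e-01 -3.13038305e+00  4.41376574e-04]
[(0.89, [671.1, 15.3, 193.8])] [(0.55, [599.7, -0.2, 108.7])]
[(0.93, [672.2, 13.2, 196.1])] []
```

View pics/c1.png

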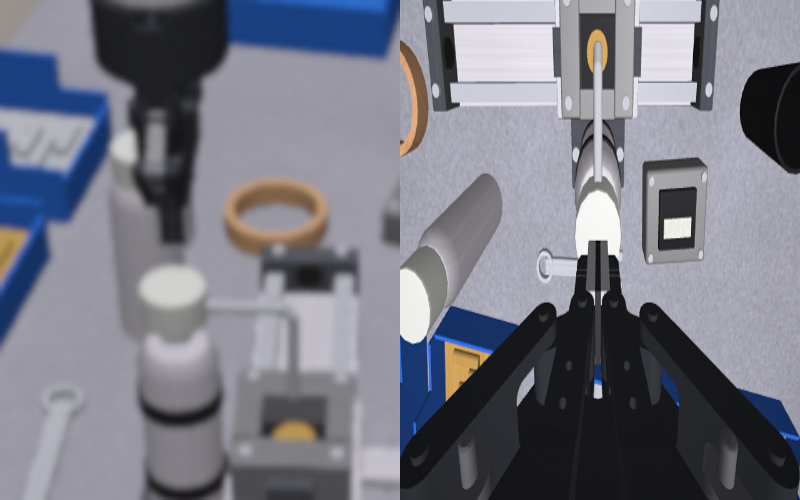

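The pictures show the shut fingertips just above the white cap, and the spout inside the window. Now I'll press straight down.

Call:
drive_tool --pt "0 0 0 -0.003 0 0.014 -1" --pt "0 0 0 0 0 0.014 -1" --pt "0 0 0 0 0 0.005 -1" --pt "0 0 0 0 0 0.004 -1" --pt "0 0 0 0 0 0.003 -1" --pt "0 0 0 0 0 0.003 -1" --pt "0 0 0 0 0 0 -1"

```text
time: 17.1
position: [672.2, 13.7, 186.8]
ee_rot: [0.246, -3.13, 0.0]
force: [-4.5, -0.5, 6.1]
width: 0.1
gripper_force: 3.2
```

Call:
drive_tool --pt "0 0 0 0 0 0.002 -1" --pt "0 0 0 0 0 0.002 -1" --pt "0 0 0 0 0 0 -1" --pt "0 0 0 0 0 0 -1"

```text
time: 17.5
position: [672.5, 13.7, 186.0]
ee_rot: [-0.246, 3.132, -0.0]
force: [-8.9, -1.1, 16.8]
width: 0.2
gripper_force: 7.9
```

The force rose from 6 N to 17 N with almost no travel, so the cap is on its stop. I'll retract straight up to 60 mm above the cap and check that it sprang back and the carriage stayed put.

Call:
drive_tool --pt "0 0 0 0 0 0 -1" --pt "0 0 0 0 0 -0.01 -1" --pt "0 0 0 0 0 -0.02 -1" --pt "0 0 0 0 0 -0.025 -1" --pt "0 0 0 0.04 0 0 -1" --pt "0 0 0 0.044 0 0 -1" --pt "0 0 0 0.044 0 0 1" --pt "0 0 0 0.043 0 0 1" --pt "0 0 0 0 0 0 1" --pt "0 0 0 0 0 0 1" --pt "0 0 0 0 0 0 1"

```text
time: 18.6
position: [505.6, -12.8, 237.9]
ee_rot: [-0.247, 3.129, 0.0]
force: [-0.2, 0.3, -0.2]
width: 72.4
gripper_force: 0.0
```

```bash
python3 - <<'E'
from fit import *
st=env.read_state();print(st['time'],st['position'],st['width'],st['force'],R.from_rotvec(st['ee_rot']).as_matrix().round(3))
snap('wrist','w4.png')
fit(p0=(605.5,-37,.159,39,39.5),n=2,verbose=False)
E
```

```text
18.6 [505.62099922 -12.79235655 237.8635662 ] 72.39852839183199 [-0.18383283  0.33203039 -0.24266902] [[-0.988 -0.157  0.003]
 [-0.157  0.988  0.   ]
 [-0.003 -0.    -1.   ]]
fit [ 6.052961e+02 -3.628420e+01  1.475000e-01  3.791280e+01  3.787340e+01] {'bed': [605.3, -36.3, 0.0], 'window': [599.7, 1.2, 88.0], 'grip_top': [500.8, -13.5, 112.0], 'canister': [673.9, 12.2, 0.0], 'cap_top': [673.9, 12.2, 196.0], 'nozzle': [599.7, 1.2, 104.0]}
```

View pics/w4.png

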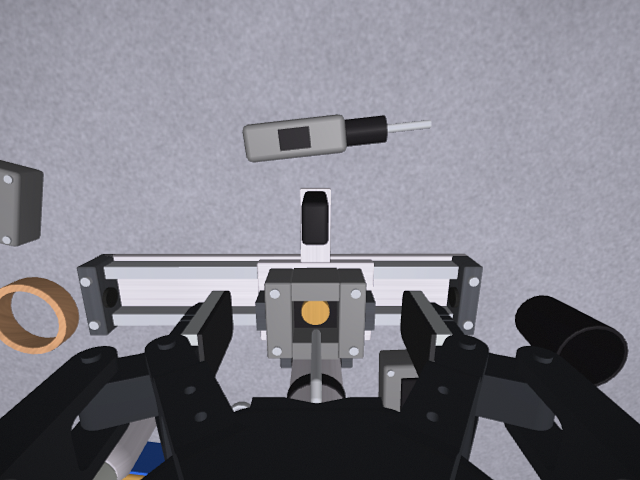

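The wrist view shows the window still under the spout at about (316,312), and the paddle at (315,218) with its surroundings clear. I'll regrip it.

Call:
drive_tool --pt "0 0 0 0.005 -0.001 0 1" --pt "0 0 0 0 0 0 1" --pt "0 0 0 0 0 0.04 1" --pt "0 0 0 0 0 0.04 1" --pt "0 0 0 0 0 0.04 1" --pt "0 0 0 0 0 0.038 1" --pt "0 0 0 0 0 0 -1" --pt "0 0 0 0 0 0 -1" --pt "0 0 0 0 0 0 -1" --pt "0 0 0 0 0 0 -1" --pt "0 0 0 0 0 0 -1" --pt "0 0 0 0 0 0 -1" --newtons 30

```text
time: 21.95
position: [501.0, -14.9, 81.4]
ee_rot: [-0.246, 3.128, -0.001]
force: [-1.8, -0.6, 7.3]
width: 21.5
gripper_force: 31.2
```

Call:
drive_tool --pt "0 0 0 0 0.008 0 -1" --pt "0 0 0 0 0.015 0 -1" --pt "0 0 0 0 0.015 0 -1" --pt "0 0 0 0 0.015 0 -1" --pt "0 0 0 0 0.012 0 -1" --pt "0 0 0 0 0.01 0 -1" --pt "0 0 0 0 0.006 0 -1" --pt "0 0 0 0 0.004 0 -1" --pt "0 0 0 0 0 0 -1" --pt "0 0 0 0 0 0 -1"

```text
time: 22.95
position: [487.5, 69.6, 81.4]
ee_rot: [-0.247, 3.128, 0.0]
force: [-1.8, -0.7, 7.2]
width: 21.5
gripper_force: 31.3
```

Call:
drive_tool --pt "0 0 0 0 0.003 0 -1" --pt "0 0 0 0 0.003 0 -1" --pt "0 0 0 0 0.002 0 -1" --pt "0 0 0 0 0.001 0 -1" --pt "0 0 0 0 0.001 0 -1"

```text
time: 23.45
position: [486.3, 77.0, 81.4]
ee_rot: [-0.245, 3.128, -0.004]
force: [-0.5, -6.4, 7.5]
width: 21.6
gripper_force: 31.3
```

Call:
drive_tool --pt "0 0 0 0 0.002 0 -1" --pt "0 0 0 0 0.002 0 -1" --pt "0 0 0 0 0 0 -1" --pt "0 0 0 0 0 0 -1"

```text
time: 23.85
position: [486.3, 77.0, 81.4]
ee_rot: [-0.241, 3.128, -0.011]
force: [-0.0, -12.6, 8.3]
width: 21.2
gripper_force: 32.1
```

It's firmly against the stop. I'll release, rise and check.

Call:
drive_tool --pt "0 0 0 0 0 0 1" --pt "0 0 0 0 0 0 1" --pt "0 0 0 0 0 0 1" --pt "0 0 0 0 0 0 1" --pt "0 0 0 0 0 0 1" --pt "0 0 0 0 0 0 1" --pt "0 0 0 0 0 -0.03 1" --pt "0 0 0 0 0 -0.04 1" --pt "0 0 0 0 0 -0.04 1" --pt "0 0 0 0 0 -0.04 1" --pt "0 0 0 0 0 0 1"

```text
time: 24.95
position: [487.6, 84.0, 235.2]
ee_rot: [-0.246, 3.12, 0.002]
force: [0.6, -0.2, -0.4]
width: 85.6
gripper_force: 0.0
```

```bash
python3 - <<'E'
from fit import *
st=env.read_state();print(st['time'],st['position'],st['width'],st['force'])
snap('wrist','w5.png')
fit(p0=(605.5,-37,.159,130,39),n=2,verbose=False)
E
```

```text
24.95 [487.57781312  84.03401873 235.15909592] 85.59471733562195 [ 0.60260839 -0.21696653 -0.41463586]
fit [ 6.053175e+02 -3.683150e+01  1.539000e-01  1.315007e+02  3.900640e+01] {'bed': [605.3, -36.8, 0.0], 'window': [585.2, 93.1, 88.0], 'grip_top': [486.3, 77.8, 112.0], 'canister': [673.5, 13.2, 0.0], 'cap_top': [673.5, 13.2, 196.0], 'nozzle': [599.3, 1.7, 104.0]}
```

View pics/w5.png

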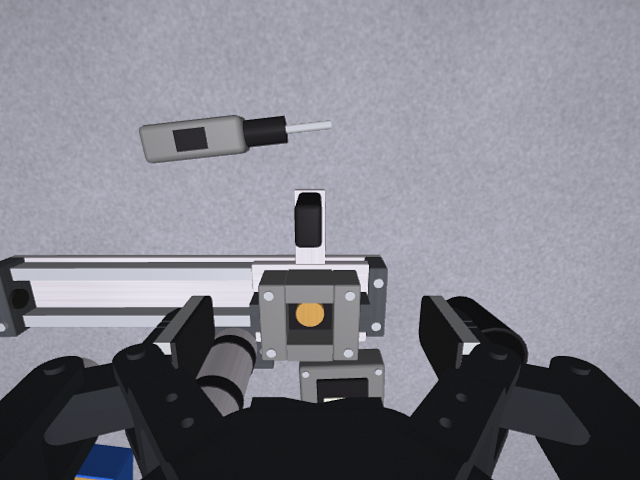

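The wrist view shows the carriage plate against the right-hand stop at about (370,290). The fingers are free and the driver, cup and meter haven't been moved.

```bash
python3 -c "
from bench import env
print(env.close_job())"
```

```text
the job is handed in; nothing more can be done
None
```

The job is handed in, with no verdict returned: I pressed the cap fully (about 17 N) and let it back up with the window within about 1 mm of the nozzle, then slid the carriage home against the far stop and let go; the other things appear undisturbed.

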